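# Close the laundry tins, tablets first

## Robot

A 6-joint arm with a two-finger parallel gripper is mounted at the origin on the work surface. World frame = base frame: x ahead of the robot, y to its left, z up, the work surface at z = 0. Lengths are in mm, angles in rad, forces in N, time in s.
With the tool pointing down it reaches from about 425 to 1125 mm from the base axis. Payload 14.9 kg.
Tool frame: the origin (TCP) lies where the fingers leave the gripper's body, on its centre line; the fingertips stand arm.tip_reach ahead of it and the grasp point (between the pads) lies 60 mm ahead of it (arm.tip_reach is the distance from the TCP to the fingertips, in mm); z points along the fingers, y is the line along which they close (so a half turn about z gives the same grasp; the last joint's range is limited). The gripper opens to 91 mm and grips with 3 to 60 N. Pads are 32 mm wide; open, the fingers measure 118 mm over their backs; the gripper's body (76 mm by 178 mm) begins 60 mm behind the grasp point.
Start: joints at [1.105, 0.379, 1.734, -0, 1.028, -0.033], TCP at [293.599, 635.467, 292.232] pointing down, gripper open.
Joint ranges: [-2.77, 2.77], [-0.74, 2.19], [0, 2.66], [-1.06, 4.2], [0.31, 2.87], [-3.08, 3.08]. Speed limits (rad/s): [1.89, 1.89, 2.39, 3.14, 3.14, 3.14].

## Interface

Orientations are given as a unit quaternion [x, y, z, w].
In Python, from rig import arm gives the robot as it stands.
- The arm moves only by the shell command python3 -m creep 'ROWS'. ROWS is text: rows parted by semicolons, each of 7 numbers parted by spaces: the shift along the tool's x, y, z in mm, then the turn, a rotation vector about the tool's x, y, z in degrees, then the closure, from 0 (fully open) to 1 (shut). A call has 1 to 8 rows; each row is the pose to reach, as a shift and turn from the pose commanded when the call began, along the tool's axes at that moment; what a row does not reach only later rows make up. A row lasts 1/12 s, in which the tool goes at most 41.7 mm and 7.16 degrees, less where a joint would pass 70% of its speed; a pose out of reach is approached as far as the arm can. A call with a gripper value outside its range is refused whole. The fingers move at their own pace and stop on an object; the grip force is fixed at half the most. Time passes only in rows, so rows that repeat a pose let the fingers close. It gives the time, the measured TCP pose, the force, the opening and the grip force at its end, in the units of the state.
- arm.state(): the state, without advancing time (a new reading comes with each control period).
- arm.get_image(name): name is "scene" or "side" or "wrist"; returns the picture (400x640x3 uint8, blue, green, red); there is no depth.
- arm.calibration(name): a dict with "intrinsics" (3x3 intrinsics, pixels), "rvec" (rotation vector, rad) and "tvec" (3), from world to camera coordinates, as OpenCV has them; the wrist camera has in their place "mount" (4x4, takes a point from camera to tool coordinates, whose origin is the TCP and whose axes are the flange's). Camera axes: x right, y down, z forward; pixel columns grow to the right and rows downward; lengths in mm; the calibration is good to about 2 mm. A picture is of the moment at which its call begins: read the wrist's pose just before it. calibration takes no time and is no camera call.
- arm.job_done(): hands the job in; it is judged then, once.
Trained networks look in the newest picture that a camera, given by its name, has taken for a name from the list of things; names that differ only in an ending like _2 or _b are one class to them, and where a whole thing is asked for, a point or a joint stands for the part that bears it (a point fixed in the world has none). Each returns a list of dicts, best first, with "confidence" (0 to 1); they miss things now and then, are a little off and sometimes report something else, mostly with a low value. They report only what shows in the picture. A call takes as long as a camera call. They do not tell look-alikes from the thing itself.
- arm.recognise(camera, target): "centre" ([column, row] in pixels, amid what is visible of it).
- arm.pinpoint(camera, target): "centre" ([column, row] in pixels: a listed point, or the origin of a listed thing).
The state is a dict: "time": time; "joint_positions": joint angles; "joint_velocities": joint speeds; "joint_efforts": joint torques, N m; "eef_pos": TCP position; "ee_rot": TCP orientation; "contact_force": force on the tool from outside, world axes, zero at the start; "moment": the same for the moment, N m; "width": finger opening in mm; "grip_force": force on a finger pad.
Only numpy, scipy, OpenCV 4.12 (cv2) and the standard library are available. Lean on these libraries where they do the work, as an engineer would, in place of code of your own. Each camera call takes 0.05 s, during which the arm holds its last target. There are 200 camera calls.

## Task

Put each of the four wooden lids on the open metal tin it belongs to (the same shape and size), so that every tin is fully closed with its lid sitting flat on the rim. Close the oblong tin of washing tablets first, before any other, as the tablets draw damp, and do not shove the tins about or tip them.

Things in the scene. Friction and masses are not known exactly. Their poses are not given: they have to be found in the camera images.
- tin_oblong: Open bare-metal tin, oblong box 116 x 66 (long side along its x), holding white washing tablets; 60 high, walls 3 thick (inside 110 x 60), contents lie at least 18 below the rim. Loose, about 0.7 kg. Origin: centre of its underside; z up.
- tin_square: Open bare-metal tin, square box 84 x 84, holding wooden clothes pegs; 60 high, walls 3 thick (inside 78 x 78), contents lie at least 18 below the rim. Loose, about 0.7 kg. Origin: centre of its underside; z up.
- tin_large_round: Open bare-metal tin, round, 96 across, holding dark rubber balls; 60 high, walls 3 thick (inside 90 across), contents lie at least 18 below the rim. Loose, about 0.7 kg. Origin: centre of its underside; z up.
- tin_small_round: Open bare-metal tin, round, 66 across, holding brass buttons; 60 high, walls 3 thick (inside 60 across), contents lie at least 18 below the rim. Loose, about 0.7 kg. Origin: centre of its underside; z up.
- lid_oblong: Wooden lid of tin_oblong: oblong plate 120 x 70 (long side along x), plug below 96 x 46; black bar grip in the middle, 44 long (along x), 14 wide (y), 30 tall. Plug 8 thick, plate 6; grip spans 14 to 44 above the origin. 0.12 kg. Origin: centre of the plug's underside; z up. Closed: plug in the tin (7 play all round), plate on the rim, origin 52 above the tin's.
- lid_square: Wooden lid of tin_square: square plate 88 x 88, plug below 64 x 64; black bar grip in the middle, 44 long (along x), 14 wide (y), 30 tall. Plug 8 thick, plate 6; grip spans 14 to 44 above the origin. 0.12 kg. Origin: centre of the plug's underside; z up. Closed: plug in the tin (7 play all round), plate on the rim, origin 52 above the tin's.
- lid_large_round: Wooden lid of tin_large_round: round plate 100 across, plug below 76 across; black round knob in the middle, 26 across, 30 tall. Plug 8 thick, plate 6; grip spans 14 to 44 above the origin. 0.12 kg. Origin: centre of the plug's underside; z up. Closed: plug in the tin (7 play all round), plate on the rim, origin 52 above the tin's.
- lid_small_round: Wooden lid of tin_small_round: round plate 70 across, plug below 47 across; black round knob in the middle, 26 across, 30 tall. Plug 8 thick, plate 6; grip spans 14 to 44 above the origin. 0.12 kg. Origin: centre of the plug's underside; z up. Closed: plug in the tin (7 play all round), plate on the rim, origin 52 above the tin's.
Not all that is in view belongs to the job. What is shaped like the lid_square but blue, purple or red is not meant.

How it is judged (in metres and radians):
On the way:
1. the oblong tin is closed with its lid while the other three are still open (horizontal distance between lid_oblong and tin_oblong below 0.012 m and z of lid_oblong in the frame of tin_oblong between 0.048 and 0.055 m and angle between lid_oblong's own z axis and vertical below 0.07 rad and not (horizontal distance between lid_square and tin_square below 0.012 m and z of lid_square in the frame of tin_square between 0.048 and 0.055 m and angle between lid_square's own z axis and vertical below 0.07 rad) and not (horizontal distance between lid_large_round and tin_large_round below 0.012 m and z of lid_large_round in the frame of tin_large_round between 0.048 and 0.055 m and angle between lid_large_round's own z axis and vertical below 0.07 rad) and not (horizontal distance between lid_small_round and tin_small_round below 0.012 m and z of lid_small_round in the frame of tin_small_round between 0.048 and 0.055 m and angle between lid_small_round's own z axis and vertical below 0.07 rad)), for 0.2 s.
At the end, for the whole second after the job is handed in: Each of the four lids is on the tin of its own shape and size: centred within 12 mm, its underside 48 to 55 mm above the tin's (plug inside, plate on the rim), level within 4 degrees; all four tins stand upright on the table (within 3 degrees), and lids and tins are at rest (horizontal distance between lid_oblong and tin_oblong below 0.012 m and z of lid_oblong in the frame of tin_oblong between 0.048 and 0.055 m and angle between each of lid_oblong, lid_square, lid_large_round, lid_small_round's own z axis and vertical below 0.07 rad and horizontal distance between lid_square and tin_square below 0.012 m and z of lid_square in the frame of tin_square between 0.048 and 0.055 m and horizontal distance between lid_large_round and tin_large_round below 0.012 m and z of lid_large_round in the frame of tin_large_round between 0.048 and 0.055 m and horizontal distance between lid_small_round and tin_small_round below 0.012 m and z of lid_small_round in the frame of tin_small_round between 0.048 and 0.055 m and angle between each of tin_oblong, tin_square, tin_large_round, tin_small_round's own z axis and vertical below 0.05 rad and height (world z) of each of tin_oblong, tin_square, tin_large_round, tin_small_round below 0.006 m and linear speed of each of lid_oblong, lid_square, lid_large_round, lid_small_round, tin_oblong, tin_square, tin_large_round, tin_small_round below 0.02 m/s); the robot touches nothing.
It fails at once if a tin is pushed or carried more than 50 mm from where it stood (distance of any of tin_oblong, tin_square, tin_large_round, tin_small_round from where it was at the start of the episode above 0.05 m).
It fails at once if a tin is tipped by more than 20 degrees (angle between any of tin_oblong, tin_square, tin_large_round, tin_small_round's own z axis and vertical above 0.35 rad).
It also fails if it takes over 109 s, if anything falls off the work surface, if the arm or the gripper's body presses on something with over 40 N, if the wrist force passes 120 N, or if a joint passes its speed limit or range.

## Working session

There is one attempt and no reset: what is moved stays moved. The work goes in short steps, Python scripts to look and compute and a shell command to move; the robot and the scene stay as the last step left them, time stands still between calls to the robot, and variables do not carry over. Pictures are saved under pics/ and viewed, at most 14 in all, crops included, and the job is handed in when it is done.

```bash
ls; mkdir -p pics
python3 - <<'E'
from rig import arm
import cv2
for n in ("scene","side"):
    cv2.imwrite(f"pics/{n}0.png",arm.get_image(n))
    print(n,arm.calibration(n))
    for s in ("oblong","square","large_round","small_round"):
        for p in ("tin_","lid_"):
            print(p+s,[(round(d["confidence"],2),[round(float(v)) for v in d["centre"]]) for d in arm.pinpoint(n,p+s)[:4]])
print(arm.calibration("wrist"),arm.tip_reach,arm.state())
E
```

```text
pics
scene {'intrinsics': array([[407.90406425,   0.        , 319.75574628],
       [  0.        , 407.90406425, 197.57426594],
       [  0.        ,   0.        ,   1.        ]]), 'rvec': array([ 2.02489604,  1.33729108, -0.53473887]), 'tvec': array([-304.05142164, -242.47384174, 1553.54967595])}
tin_oblong [(0.9, [188, 238]), (0.58, [264, 262])]
lid_oblong [(0.79, [248, 225])]
tin_square [(0.77, [328, 248]), (0.54, [192, 238])]
lid_square [(0.97, [388, 224]), (0.88, [437, 165]), (0.73, [355, 163]), (0.62, [294, 182])]
tin_large_round [(0.58, [201, 284])]
lid_large_round [(0.79, [266, 260])]
tin_small_round []
lid_small_round [(0.56, [363, 190])]
side {'intrinsics': array([[514.59471008,   0.        , 320.6715588 ],
       [  0.        , 514.59471008, 199.11581772],
       [  0.        ,   0.        ,   1.        ]]), 'rvec': array([ 0.79760506, -2.35030175,  1.32588204]), 'tvec': array([ 471.79420541,  115.60128616, 1145.9556114 ])}
tin_oblong [(0.8, [414, 153])]
lid_oblong [(0.72, [416, 158]), (0.71, [382, 177])]
tin_square [(0.85, [297, 184])]
lid_square [(0.9, [200, 310]), (0.85
[... 810 characters left out ...]
.10466298e+00,  3.78860471e-01,  1.73419533e+00,  1.00074719e-05,
        1.02851338e+00, -3.33092008e-02]), 'joint_velocities': array([-1.14306676e-03,  4.42195953e-04,  1.36149972e-03,  4.82808511e-05,
        2.90431335e-04, -1.94758559e-03]), 'joint_efforts': array([ 3.66776640e-04, -7.63646436e+01, -4.34777677e+01,  6.51568291e-02,
        3.86596425e-02, -1.02913245e-05]), 'eef_pos': array([293.62133482, 635.45783466, 292.26172955]), 'ee_rot': array([ 2.14729297e-01,  9.76673604e-01,  1.24290001e-05, -1.25313732e-06]), 'contact_force': array([-0.43889371,  0.01892466,  0.3804273 ]), 'moment': array([-0.06602784,  0.00844847, -0.00735387]), 'grip_force': 0.0, 'width': 91.41691726047115}
```

View pics/scene0.png

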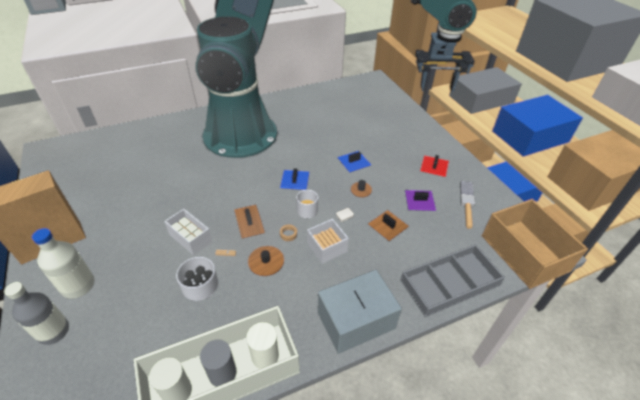

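View pics/side0.png

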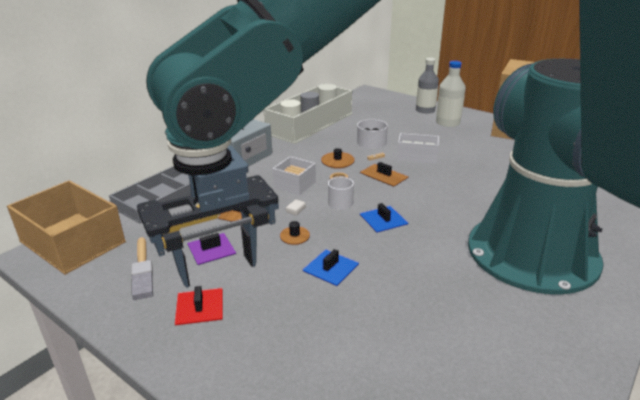

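The scene view shows these positions (pixels):

| Shape | Tin | Wooden lid |
|---|---|---|
| Oblong | (188,230) | (249,220) |
| Square | (327,240) | (389,224) |
| Large round | (197,278) | (266,260) |
| Small round | (307,204) | (361,188) |

The blue, red and purple plates are decoys. The side view agrees, with the square lid hidden behind the gripper.

```bash
cat > h.py <<'E'
from rig import arm
import numpy as np, cv2
from scipy.spatial.transform import Rotation as Ro
def cam(n,st=None):
    c=arm.calibration(n); K=c["intrinsics"]
    if "mount" in c:
        T=np.eye(4);T[:3,:3]=Ro.from_quat(st["ee_rot"]).as_matrix();T[:3,3]=st["eef_pos"]
        M=T@c["mount"]; return K,M[:3,:3],M[:3,3]
    R=cv2.Rodrigues(c["rvec"])[0]; return K,R.T,-R.T@c["tvec"]
def ray(cm,uv,z):
    K,R,o=cm; d=R@np.linalg.solve(K,[uv[0],uv[1],1.]); return o+d*(z-o[2])/d[2]
def proj(cm,P):
    K,R,o=cm; p=(np.atleast_2d(P)-o)@R; p=p@K.T; return p[:,:2]/p[:,2:]
def go(x,y,z,yaw=None,st=None):
    """shift in tool axes + turn to reach TCP x,y,z tool-down with tool y axis (closing) at world yaw deg (mod 180)"""
    st=st or arm.state(); R=Ro.from_quat(st["ee_rot"])
    d=R.inv().apply(np.array([x,y,z])-st["eef_pos"])
    yv=R.as_matrix()[:,1]; cur=np.degrees(np.arctan2(yv[1],yv[0]))
    cands=[cur] if yaw is None else [yaw,yaw+180,yaw-180,yaw+360]
    t=min((((c-cur+180)%360-180) for c in cands),key=abs)
    c=np.radians(cur+t); Y=np.array([np.cos(c),np.sin(c),0]);Z=np.array([0,0,-1.]);X=np.cross(Y,Z)
    rv=(R.inv()*Ro.from_matrix(np.c_[X,Y,Z])).as_rotvec(degrees=True)
    print("shift",d.round(1),"turn",rv.round(2),"q6",st["joint_positions"][5].round(2))
E
python3 - <<'E'
from h import *
c=cam("scene")
for n,uv,z in [("tin_oblong",(188,226),60),("lid_oblong",(249,222),14),("tin_square",(327,236),60),("lid_square",(388,226),14),("tin_L",(197,272),60),("lid_L",(266,261),14),("tin_S",(307,198),60),("lid_S",(361,189),14)]:
    print(n,ray(c,uv,z).round())
go(650,100,380)
E
```

```text
tin_oblong [ 446. -267.   60.]
lid_oblong [457. -98.  14.]
tin_square [630.  79.  60.]
lid_square [632. 279.  14.]
tin_L [ 610. -275.   60.]
lid_L [612. -96.  14.]
tin_S [472.  84.  60.]
lid_S [459. 279.  14.]
shift [-548.1 -336.6  -87.8] turn [ 0. -0.  0.] q6 -0.03
```

Run:
```python
from h import *
go(470,180,360,90)
```

```text
shift [-351.2 -339.5  -67.7] turn [  0.   -0.  -24.8] q6 -0.03
```

```bash
python3 -m creep '-351 -340 -68 0 0 -24.8 0;-351 -340 -68 0 0 -24.8 0;-351 -340 -68 0 0 -24.8 0;-351 -340 -68 0 0 -24.8 0;-351 -340 -68 0 0 -24.8 0;-351 -340 -68 0 0 -24.8 0;-351 -340 -68 0 0 -24.8 0;-351 -340 -68 0 0 -24.8 0'
python3 - <<'E'
from h import *
go(470,180,360,90)
E
```

```text
time: 1.57
eef_pos: [412.8, 325.7, 338.6]
ee_rot: [-0.0, 1.0, 0.0, 0.0]
contact_force: [1.0, 0.7, 0.4]
width: 91.1
grip_force: 0.0
shift [ -57.2 -145.7  -21.4] turn [0.02 0.02 0.02] q6 -0.95
```

```bash
python3 -m creep '-57 -146 -21 0 0 0 0;-57 -146 -21 0 0 0 0;-57 -146 -21 0 0 0 0;-57 -146 -21 0 0 0 0;-57 -146 -21 0 0 0 0;-57 -146 -21 0 0 0 0'
cat > look.py <<'E'
import sys
from h import *
tag=sys.argv[1]
st=arm.state(); im=arm.get_image("wrist"); cv2.imwrite(f"pics/{tag}.png",im); c=cam("wrist",st)
np.savez(f"pics/{tag}.npz",K=c[0],R=c[1],o=c[2])
print(st["eef_pos"].round(1))
for s in sys.argv[2:]:
    for d in arm.pinpoint("wrist",s)[:4]:
        uv=d["centre"]; print(s,round(d["confidence"],2),np.round(uv),ray(c,uv,0)[:2].round(1))
E
python3 look.py wl tin_square tin_small_round lid_square lid_small_round
```

```text
time: 2.07
eef_pos: [470.0, 180.3, 359.6]
ee_rot: [0.001, 1.0, 0.0, 0.0]
contact_force: [-0.3, -0.6, 0.2]
width: 91.1
grip_force: 0.0
[470.  180.3 359.6]
tin_square 0.74 [248. 257.] [615.8  77.8]
tin_square 0.59 [ 11. 249.] [ 601.4 -278.5]
tin_square 0.52 [130. 251.] [605.2 -99.8]
tin_small_round 0.81 [246. 160.] [466.6  84.6]
lid_square 0.83 [248.  50.] [326.1  95.5]
lid_square 0.74 [601. 147.] [449.5 573.2]
lid_square 0.72 [383. 263.] [626.6 283.6]
lid_square 0.71 [428.  42.] [318.3 322.1]
lid_small_round 0.96 [386. 152.] [456.1 277.5]
```

View pics/wl.png

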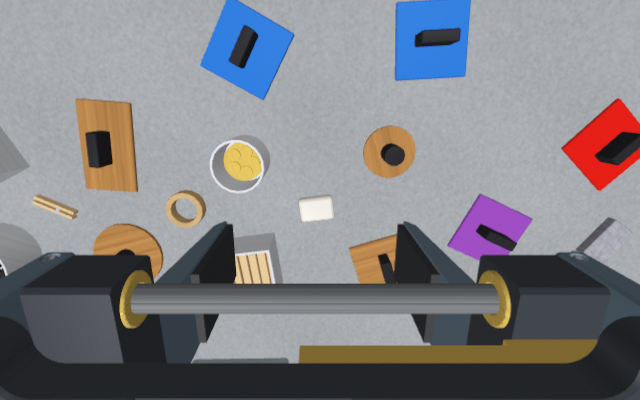

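The tins and lids show clearly, but the gripper hides anything ahead of the TCP. I'll move the TCP further out and look again.

```bash
python3 -m creep '-130 0 0 0 0 0 0;-130 0 0 0 0 0 0;-130 0 0 0 0 0 0;-130 0 0 0 0 0 0;-130 0 0 0 0 0 0;-130 0 0 0 0 0 0'; python3 look.py wl2 tin_square tin_small_round lid_square lid_small_round; python3 -m creep '0 -330 0 0 0 0 0;0 -330 0 0 0 0 0;0 -330 0 0 0 0 0;0 -330 0 0 0 0 0;0 -330 0 0 0 0 0;0 -330 0 0 0 0 0;0 -330 0 0 0 0 0;0 -330 0 0 0 0 0';python3 -m creep '0 -30 0 0 0 0 0;0 -30 0 0 0 0 0;0 -30 0 0 0 0 0'; python3 look.py wr tin_oblong lid_oblong tin_large_round lid_large_round
```

```text
time: 2.82
eef_pos: [598.8, 182.1, 358.4]
ee_rot: [-0.0, 1.0, -0.0, -0.001]
contact_force: [-0.6, -0.1, -0.3]
width: 91.3
grip_force: 0.0
[598.8 182.1 358.4]
tin_square 0.74 [244. 181.] [624.7  81.9]
tin_square 0.64 [113. 168.] [606.9 -99.7]
tin_small_round 0.74 [238.  60.] [466.8  83.6]
lid_square 0.91 [627.  46.] [449.8 574.9]
lid_square 0.78 [387. 179.] [621.4 282.9]
lid_square 0.73 [496. 142.] [570.2 428.3]
lid_square 0.64 [242. 178.] [620.5  78.5]
lid_small_round 0.82 [392.  53.] [458.1 279.5]
time: 3.73
eef_pos: [598.7, -150.5, 359.7]
ee_rot: [0.0, 1.0, -0.0, 0.0]
contact_force: [1.5, 0.1, -0.6]
width: 91.2
grip_force: 0.0
time: 3.98
eef_pos: [599.0, -179.5, 359.3]
ee_rot: [0.001, 1.0, -0.0, 0.0]
contact_force: [-0.0, 0.1, 0.5]
width: 91.3
grip_force: 0.0
[ 599.  -179.5  359.3]
tin_oblong 0.74 [245.  35.] [ 438.7 -267.7]
lid_oblong 0.96 [380.  43.] [447.9 -98. ]
tin_large_round 0.66 [242. 164.] [ 602.3 -282. ]
lid_large_round 0.79 [373. 167.] [606.5 -98.2]
```

View pics/wl2.png

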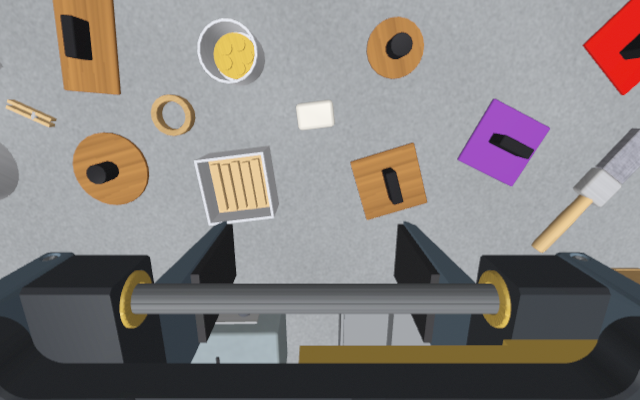

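View pics/wr.png

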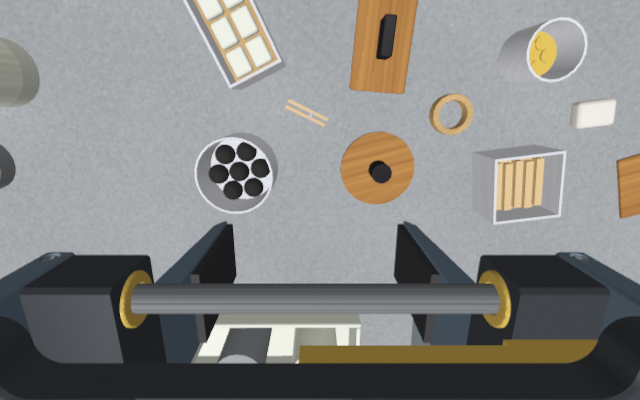

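The left view shows the square tin rim at about (235,188), the square lid (389,181), the small tin rim (227,51) and the small lid (395,47). The right view shows the large tin rim (233,175) and the large lid (377,168), but the oblong pair is cut off. I'll step back for it.

```bash
python3 -m creep '100 0 0 0 0 0 0;100 0 0 0 0 0 0;100 0 0 0 0 0 0;100 0 0 0 0 0 0;100 0 0 0 0 0 0'; python3 look.py wr2 tin_oblong lid_oblong
cat > fit.py <<'E'
from h import *
def wood(tag,seed,z=14):
    f=np.load(f"pics/{tag}.npz");c=(f["K"],f["R"],f["o"]);im=cv2.imread(f"pics/{tag}.png")
    hsv=cv2.cvtColor(im,cv2.COLOR_BGR2HSV)
    m=((hsv[...,1]>90)&(hsv[...,0]<25)).astype(np.uint8)
    n,l,s,ce=cv2.connectedComponentsWithStats(m)
    k=l[seed[1],seed[0]]; assert k>0
    ct=max(cv2.findContours((l==k).astype(np.uint8),cv2.RETR_EXTERNAL,cv2.CHAIN_APPROX_NONE)[0],key=cv2.contourArea)
    P=np.array([ray(c,p,z)[:2] for p in ct[:,0]],np.float32)
    return P
def rect(P):
    (x,y),(w,h),a=cv2.minAreaRect(P)
    if w<h: w,h,a=h,w,a+90
    return np.round([x,y,w,h,a%180],1)   # a: long side direction, world deg
E
python3 - <<'E'
from fit import *
print("lid_sq",rect(wood("wl2",(372,190))))
for t,tag,s in [("lid_S","wl2",(380,40)),("lid_L","wr",(360,150))]:
    (x,y),r=cv2.minEnclosingCircle(wood(tag,s)); e=cv2.fitEllipse(wood(tag,s)); print(t,x,y,r,e)
c=lambda tag:tuple(np.load(f"pics/{tag}.npz")[k] for k in "KRo")
for t,tag,uv in [("tS","wl2",(227.5,50.5)),("tL","wr",(233.5,175))]: print(t,ray(c(tag),uv,60))
q=np.array([ray(c("wl2"),p,60)[:2] for p in [(195,160),(264,152),(273,216),(208,224)]],np.float32)
print("tsq",rect(q),q.mean(0))
E
```

```text
time: 4.65
eef_pos: [499.3, -177.9, 359.7]
ee_rot: [-0.0, 1.0, -0.0, 0.001]
contact_force: [0.5, -1.1, -0.3]
width: 90.9
grip_force: 0.0
[ 499.3 -177.9  359.7]
tin_oblong 0.83 [248. 118.] [ 440.  -268.8]
lid_oblong 0.92 [375. 126.] [450.7 -96.8]
lid_sq [623.  283.2  87.2  87.2  17.5]
lid_S 454.4736022949219 279.0074768066406 34.92647171020508 ((454.5184326171875, 279.15631103515625), (67.78997039794922, 68.52901458740234), 32.152462005615234)
lid_L 605.5831298828125 -95.71377563476562 49.66747283935547 ((605.55615234375, -95.62995910644531), (97.43406677246094, 98.09059143066406), 143.84158325195312)
tS [463.8567701   85.54021493  60.        ]
tL [ 603.95965277 -279.19646543   60.        ]
tsq [621.1  83.4  85.3  82.5  96.7] [620.8498    83.303795]
```

View pics/wr2.png

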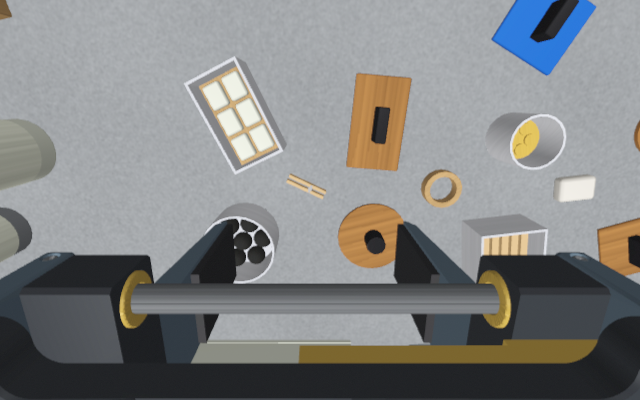

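Run:
```python
from fit import *
f=np.load("pics/wr2.npz");c=(f["K"],f["R"],f["o"])
L=rect(wood("wr2",(370,90))); print("lid",L)
q=np.array([ray(c,p,60)[:2] for p in [(186,83),(236,57),(283,150),(237,173)]],np.float32)
print("tin",rect(q),q.mean(0))
go(L[0],L[1],160,L[4]+90); go(L[0],L[1],97,L[4]+90)
```

```text
lid [446.3 -97.1 118.7  69.3 175.4]
tin [ 436.4 -269.8  115.3   64.3   26.1] [ 436.7303  -269.94922]
shift [ 54.2  81.2 199.3] turn [-0.01  0.03  4.65] q6 -1.96
shift [ 54.3  81.3 262.3] turn [-0.01  0.03  4.65] q6 -1.96
```

```bash
python3 -m creep '54 81 170 0 0 4.6 0;54 81 170 0 0 4.6 0;54 81 170 0 0 4.6 0;54 81 170 0 0 4.6 0;54 81 170 0 0 4.6 0;54 81 170 0 0 4.6 0;54 81 170 0 0 4.6 0'; python3 -c "
from h import *
go(446.3,-97.1,97,85.4)"
```

```text
time: 5.38
eef_pos: [445.8, -97.1, 188.5]
ee_rot: [0.039, 0.999, 0.0, -0.001]
contact_force: [1.4, -0.0, 1.2]
width: 91.1
grip_force: 0.0
shift [-0.7 -0.  91.5] turn [ 0.02 -0.14  0.09] q6 -1.76
```

```bash
python3 -m creep '0 0 40 0 0 0 0;0 0 75 0 0 0 0;0 0 91 0 0 0 0;0 0 91 0 0 0 1;0 0 91 0 0 0 1;0 0 91 0 0 0 1;0 0 91 0 0 0 1;0 0 91 0 0 0 1'; python3 -m creep '0 0 0 0 0 0 1;0 0 0 0 0 0 1;0 0 -20 0 0 0 1;0 0 -60 0 0 0 1;0 0 -100 0 0 0 1;0 0 -110 0 0 0 1;0 0 -110 0 0 0 1'; python3 -c "
from h import *
go(436.5,-269.9,207,26.1+90)"
```

```text
time: 6.05
eef_pos: [446.6, -97.9, 99.7]
ee_rot: [0.04, 0.999, -0.0, 0.001]
contact_force: [0.2, 0.2, -0.2]
width: 61.0
grip_force: 0.0
time: 6.63
eef_pos: [447.0, -97.9, 211.4]
ee_rot: [0.04, 0.999, -0.001, 0.003]
contact_force: [0.7, -0.7, 0.2]
width: 14.1
grip_force: 0.0
shift [  -3.2 -172.3    4.7] turn [ -0.15   0.31 -30.69] q6 -1.76
```

```bash
python3 -m creep '0 0 0 0 0 0 1;0 0 0 0 0 0 1;0 0 0 0 0 0 1'
```

```text
time: 6.88
eef_pos: [444.8, -97.3, 206.8]
ee_rot: [0.04, 0.999, 0.0, -0.001]
contact_force: [-0.3, -0.1, 0.1]
width: 0.4
grip_force: 0.0
```

I lifted before the fingers had closed, so the grasp missed and nothing moved. I'll repeat it with a longer dwell.

```bash
python3 -m creep '0 0 0 0 0 0 0.5;0 0 0 0 0 0 0.5;0 0 0 0 0 0 0.5;0 0 20 0 0 0 0.5;0 0 30 0 0 0 0.5;0 0 30 0 0 0 0.5;0 0 60 0 0 0 0.5;0 0 60 0 0 0 0.5';  python3 -c "
from h import *
go(446.3,-97.1,98,85.4)"
```

```text
time: 7.55
eef_pos: [443.9, -97.1, 145.4]
ee_rot: [0.04, 0.999, 0.001, -0.002]
contact_force: [-2.1, 1.1, -0.6]
width: 45.3
grip_force: 0.0
shift [-2.6  0.1 47.4] turn [ 0.05 -0.26  0.  ] q6 -1.76
```

```bash
python3 -m creep '-1 0 25 0 0 0 0.5;-1 0 48 0 0 0 0.5;-1 0 48 0 0 0 0.5;-1 0 48 0 0 0 1;-1 0 48 0 0 0 1;-1 0 48 0 0 0 1;-1 0 48 0 0 0 1;-1 0 48 0 0 0 1'; python3 -m creep '0 0 0 0 0 0 1;0 0 0 0 0 0 1;0 0 0 0 0 0 1'
```

```text
time: 8.22
eef_pos: [447.0, -97.7, 101.1]
ee_rot: [0.04, 0.999, -0.0, 0.001]
contact_force: [-0.5, 1.2, 0.6]
width: 15.2
grip_force: 0.5
time: 8.47
eef_pos: [447.0, -97.7, 101.0]
ee_rot: [0.04, 0.999, -0.0, 0.0]
contact_force: [-2.8, 2.3, 14.1]
width: 14.0
grip_force: 30.0
```

```bash
python3 -m creep '0 0 -30 0 0 0 1;0 0 -70 0 0 0 1;0 0 -100 0 0 0 1;0 0 -100 0 0 0 1'; python3 -c "
from h import *
go(436.9,-270.3,200,26.1+90)"
```

```text
time: 8.8
eef_pos: [448.8, -98.2, 205.5]
ee_rot: [0.04, 0.999, -0.001, 0.004]
contact_force: [1.7, -0.3, 0.1]
width: 13.8
grip_force: 30.0
shift [  -1.9 -172.5    5.8] turn [ -0.19   0.4  -30.69] q6 -1.76
```

```bash
python3 -m creep '0 -40 0 0 0 -7 1;0 -80 0 0 0 -14 1;-1 -120 0 0 0 -21 1;-1 -155 0 0 0 -28 1;-1 -172 0 0 0 -30.7 1;-1 -172 0 0 0 -30.7 1;-1 -172 0 0 0 -30.7 1;-1 -172 0 0 0 -30.7 1'; python3 look.py p1; python3 -c "
from h import *
go(436.9,-270.3,154,26.1+90)"
```

```text
time: 9.47
eef_pos: [433.4, -268.6, 199.8]
ee_rot: [-0.225, 0.974, 0.0, -0.0]
contact_force: [-0.2, -0.2, -1.7]
width: 13.6
grip_force: 30.0
[ 433.4 -268.6  199.8]
shift [-2.2 -3.4 45.9] turn [ 0.05 -0.02 -0.05] q6 -2.63
```

View pics/p1.png

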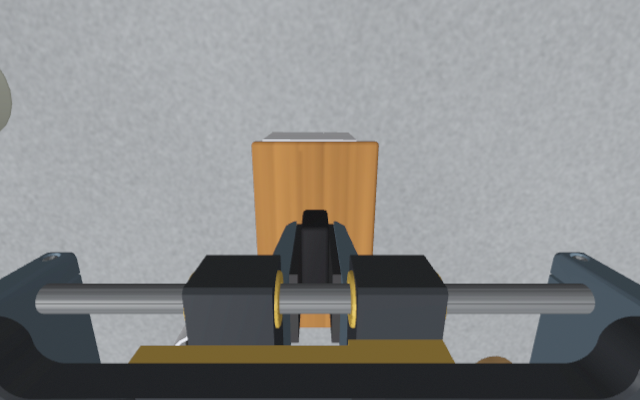

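The lid lines up over the tin, whose far edge shows at columns 262–357 behind a lid edge centred on 315. I'll lower it.

```bash
python3 -m creep '-2 -3 0 0 0 0 1;-2 -3 20 0 0 0 1;-2 -3 32 0 0 0 1;-2 -3 40 0 0 0 1;-2 -3 45 0 0 0 1;-2 -3 46 0 0 0 1;-2 -3 46 0 0 0 1'
```

```text
time: 10.1
eef_pos: [436.9, -270.8, 154.0]
ee_rot: [-0.226, 0.974, 0.0, -0.0]
contact_force: [-0.5, 0.1, -0.9]
width: 13.8
grip_force: 30.0
```

```bash
python3 -m creep '0 0 1.5 0 0 0 1;0 0 1.5 0 0 0 0.6;0 0 1.5 0 0 0 0.6;0 0 1.5 0 0 0 0.6;0 0 1.5 0 0 0 0.5;0 0 -40 0 0 0 0.5;0 0 -80 0 0 0 0.5;0 0 -120 0 0 0 0.5';python3 -m creep '0 0 0 0 0 0 0.5'; python3 look.py p2 tin_oblong lid_oblong; python3 -c "
from h import *
go(605.6,-95.7,200)"
```

```text
time: 10.77
eef_pos: [436.4, -270.7, 275.4]
ee_rot: [-0.226, 0.974, 0.001, -0.001]
contact_force: [1.0, -0.0, 0.4]
width: 45.4
grip_force: 0.0
time: 10.85
eef_pos: [439.2, -272.5, 281.4]
ee_rot: [-0.226, 0.974, -0.004, 0.003]
contact_force: [1.0, -0.4, 0.7]
width: 45.1
grip_force: 0.0
[ 439.2 -272.5  281.4]
lid_oblong 0.81 [318. 185.] [ 451.4 -264.5]
shift [-228.6   83.2   74.5] turn [-0.05  0.03  0.  ] q6 -2.63
```

View pics/p2.png

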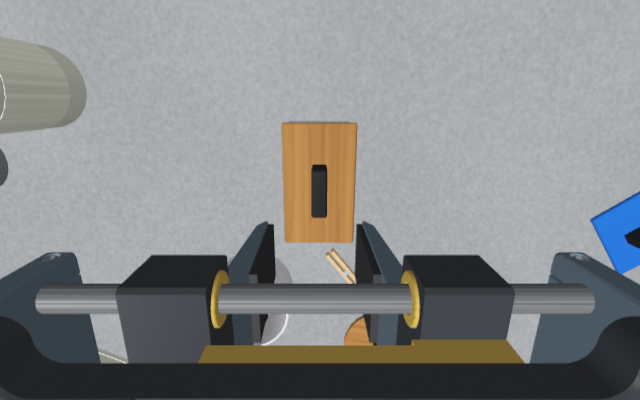

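```bash
python3 -c "
from fit import *
print(rect(wood('p2',(300,200),66)))
go(605.6,-95.7,170,90)"
```

```text
[ 436.4 -271.8  118.7   69.3   26.2]
shift [-228.6   83.2  104.5] turn [-0.04  0.04 26.1 ] q6 -2.63
```

The oblong lid is seated: the plate fits 118.7 x 69.3 at a height of 66, centred on the tin. Next is the large round lid.

```bash
python3 -m creep '-229 83 105 0 0 26.1 0.5;-229 83 105 0 0 26.1 0.45;-229 83 105 0 0 26.1 0.45;-229 83 105 0 0 26.1 0.45;-229 83 105 0 0 26.1 0.45;-229 83 105 0 0 26.1 0.45;-229 83 105 0 0 26.1 0.45;-229 83 105 0 0 26.1 0.45';python3 -m creep '0 0 0 0 0 0 0.45;0 0 0 0 0 0 0.45'; python3 -c "
from h import *
go(605.6,-95.7,99,90)"
```

```text
time: 11.67
eef_pos: [606.6, -92.6, 165.3]
ee_rot: [-0.001, 1.0, 0.001, -0.002]
contact_force: [0.3, -0.5, 0.2]
width: 50.3
grip_force: 0.0
time: 11.83
eef_pos: [605.0, -95.8, 168.1]
ee_rot: [-0.0, 1.0, 0.0, -0.001]
contact_force: [-0.9, -0.3, 0.4]
width: 50.0
grip_force: 0.0
shift [-0.7  0.1 69.1] turn [ 0.02 -0.12  0.01] q6 -1.77
```

```bash
python3 -m creep '0 0 35 0 0 0 0.45;0 0 60 0 0 0 0.45;0 0 69 0 0 0 0.45;0 0 69 0 0 0 0.45;0 0 69 0 0 0 1;0 0 69 0 0 0 1;0 0 69 0 0 0 1;0 0 69 0 0 0 1';python3 -m creep '0 0 0 0 0 0 1;0 0 0 0 0 0 1;0 0 0 0 0 0 1'
```

```text
time: 12.5
eef_pos: [606.6, -95.8, 101.5]
ee_rot: [-0.0, 1.0, -0.0, 0.001]
contact_force: [0.2, 3.2, 1.3]
width: 26.1
grip_force: 1.1
time: 12.75
eef_pos: [606.6, -95.8, 101.4]
ee_rot: [-0.0, 1.0, -0.0, 0.001]
contact_force: [-2.8, -0.7, 10.3]
width: 25.2
grip_force: 30.0
```

```bash
python3 -m creep '0 0 -30 0 0 0 1;0 0 -70 0 0 0 1;0 0 -95 0 0 0 1;0 -20 -95 0 0 0 1;0 -60 -95 0 0 0 1;0 -100 -95 0 0 0 1;0 -140 -95 0 0 0 1;0 -165 -95 0 0 0 1';python3 -m creep '0 -18 0 0 0 0 1;0 -18 0 0 0 0 1;0 -18 0 0 0 0 1;0 -18 0 0 0 0 1'; python3 -c "
from h import *
go(605,-279.3,154.5,90)"
```

```text
time: 13.42
eef_pos: [605.9, -263.8, 196.0]
ee_rot: [0.0, 1.0, -0.0, 0.001]
contact_force: [-0.4, -1.1, -2.1]
width: 25.6
grip_force: 30.0
time: 13.75
eef_pos: [605.9, -277.7, 195.1]
ee_rot: [-0.0, 1.0, 0.0, -0.0]
contact_force: [0.0, -0.6, -1.1]
width: 25.1
grip_force: 30.0
shift [ 0.9 -1.7 40.6] turn [ 0.02 -0.02  0.03] q6 -2.04
```

```bash
python3 -m creep '1 -1 0 0 0 0 1;1 -1 20 0 0 0 1;1 -1 30 0 0 0 1;1 -1 36 0 0 0 1;1 -1 40 0 0 0 1;1 -1 41 0 0 0 1;1 -1 41 0 0 0 1'
```

```text
time: 14.33
eef_pos: [605.1, -279.5, 154.2]
ee_rot: [-0.0, 1.0, 0.0, -0.0]
contact_force: [0.2, -0.4, -0.5]
width: 25.2
grip_force: 30.0
```

```bash
python3 -m creep '0 0 1 0 0 0 1;0 0 1 0 0 0 0.5;0 0 1 0 0 0 0.5;0 0 1 0 0 0 0.5;0 0 1 0 0 0 0.5;0 0 -40 0 0 0 0.5;0 0 -80 0 0 0 0.5;0 0 -120 0 0 0 0.5';python3 -m creep '0 0 0 0 0 0 0.5'; python3 look.py p3 lid_large_round; python3 -c "
from fit import *
P=wood('p3',(300,215),66);print(cv2.minEnclosingCircle(P))
"; python3 -c "
from h import *
go(623,283.2,170,107.5)"
```

```text
time: 15.0
eef_pos: [604.6, -279.5, 275.4]
ee_rot: [-0.0, 1.0, 0.0, -0.001]
contact_force: [0.9, -0.0, -0.3]
width: 45.5
grip_force: 0.0
time: 15.08
eef_pos: [607.7, -281.0, 282.5]
ee_rot: [-0.0, 1.0, -0.002, 0.005]
contact_force: [1.1, -0.5, 1.0]
width: 45.9
grip_force: 0.0
[ 607.7 -281.   282.5]
lid_large_round 0.76 [316. 178.] [ 614.5 -281.6]
((604.27783203125, -280.4425354003906), 49.814178466796875)
shift [-17.1 563.3 105.3] turn [ -0.12   0.17 -17.5 ] q6 -2.04
```

The large lid is seated (99.6 across at a height of 66, centred). The square lid is next.

```bash
python3 -m creep '-18 330 0 0 0 -17.5 0.5;-18 330 0 0 0 -17.5 0.5;-18 330 0 0 0 -17.5 0.5;-18 330 0 0 0 -17.5 0.5;-18 330 0 0 0 -17.5 0.5;-18 330 0 0 0 -17.5 0.5;-18 330 0 0 0 -17.5 0.5;-18 330 0 0 0 -17.5 0.5'; python3 -c "
from h import *
go(623,283.2,170,107.5)"
```

```text
time: 15.85
eef_pos: [622.0, 52.6, 272.6]
ee_rot: [-0.152, 0.988, 0.0, -0.001]
contact_force: [1.7, -0.6, -0.3]
width: 45.6
grip_force: 0.0
shift [-70.5 219.6 102.6] turn [ 0.04 -0.12  0.01] q6 -1.83
```

```bash
python3 -m creep '-70 219 103 0 0 0 0.5;-70 219 103 0 0 0 0.5;-70 219 103 0 0 0 0.5;-70 219 103 0 0 0 0.5;-70 219 103 0 0 0 0.5;-70 219 103 0 0 0 0.5;-70 219 103 0 0 0 0.5;-70 219 103 0 0 0 0.5'; python3 -c "
from h import *
go(623,283.2,99,107.5)"
```

```text
time: 16.52
eef_pos: [622.3, 281.6, 168.3]
ee_rot: [-0.153, 0.988, -0.0, -0.002]
contact_force: [-0.1, -0.6, -0.5]
width: 45.7
grip_force: 0.0
shift [-1.4  1.3 69.3] turn [-0.02 -0.23  0.15] q6 -1.49
```

```bash
python3 -m creep '-1 1 35 0 0 0 0.5;-1 1 60 0 0 0 0.5;-1 1 69 0 0 0 0.5;-1 1 69 0 0 0 0.5;-1 1 69 0 0 0 1;-1 1 69 0 0 0 1;-1 1 69 0 0 0 1;-1 1 69 0 0 0 1';python3 -m creep '0 0 0 0 0 0 1;0 0 0 0 0 0 1;0 0 0 0 0 0 1;0 0 0 0 0 0 1'
```

```text
time: 17.18
eef_pos: [625.2, 281.6, 103.6]
ee_rot: [-0.152, 0.988, 0.0, 0.001]
contact_force: [0.6, -0.5, -0.4]
width: 21.7
grip_force: 0.0
time: 17.52
eef_pos: [625.0, 281.7, 103.2]
ee_rot: [-0.152, 0.988, 0.0, 0.001]
contact_force: [-2.2, -0.8, 8.1]
width: 13.7
grip_force: 30.0
```

```bash
python3 -m creep '0 0 -30 0 0 0 1;0 0 -70 0 0 0 1;0 0 -100 0 0 0 1;0 0 -100 0 0 0 1'; python3 -c "
from h import *
go(622.5,83.5,200,96.7)"
```

```text
time: 17.85
eef_pos: [627.0, 282.6, 208.8]
ee_rot: [-0.152, 0.988, 0.001, 0.004]
contact_force: [0.6, 0.9, 0.5]
width: 13.8
grip_force: 30.0
shift [  64.3 -188.5    8.2] turn [ 0.08  0.47 10.81] q6 -1.49
```

```bash
python3 -m creep '14 -38 0 0 0 5 1;26 -76 0 0 0 10.8 1;40 -114 0 0 0 10.8 1;52 -152 0 0 0 10.8 1;62 -182 0 0 0 10.8 1;63 -188 0 0 0 10.8 1;63 -188 0 0 0 10.8 1;63 -188 0 0 0 10.8 1'; python3 -m creep '0 0 0 0 0 0 1'; python3 -c "
from h import *
go(622.5,83.5,156.5,96.7)"
```

```text
time: 18.52
eef_pos: [621.0, 83.4, 202.1]
ee_rot: [-0.058, 0.998, 0.0, -0.0]
contact_force: [0.7, 0.6, -0.4]
width: 13.8
grip_force: 30.0
time: 18.6
eef_pos: [621.0, 84.3, 202.0]
ee_rot: [-0.059, 0.998, 0.0, -0.0]
contact_force: [-0.3, 0.1, -0.6]
width: 14.0
grip_force: 30.0
shift [-1.4 -1.  45.5] turn [ 0.01 -0.    0.04] q6 -1.59
```

```bash
python3 -m creep '-1 -1 0 0 0 0 1;-1 -1 20 0 0 0 1;-1 -1 32 0 0 0 1;-1 -1 40 0 0 0 1;-1 -1 45 0 0 0 1;-1 -1 46 0 0 0 1;-1 -1 46 0 0 0 1'
```

```text
time: 19.18
eef_pos: [622.1, 82.6, 156.0]
ee_rot: [-0.059, 0.998, -0.0, -0.0]
contact_force: [0.3, 0.6, -1.3]
width: 13.9
grip_force: 30.0
```

```bash
python3 -m creep '0 0 1 0 0 0 1;0 0 1 0 0 0 0.5;0 0 1 0 0 0 0.5;0 0 1 0 0 0 0.5;0 0 1 0 0 0 0.5;0 0 -40 0 0 0 0.5;0 0 -80 0 0 0 0.5;0 0 -120 0 0 0 0.5';python3 -m creep '0 0 0 0 0 0 0.5'; python3 look.py p4; python3 -c "
from fit import *
print(rect(wood('p4',(295,215),66)))
go(454.4,279.1,170,90)"
```

```text
time: 19.85
eef_pos: [621.7, 82.3, 277.4]
ee_rot: [-0.058, 0.998, -0.0, -0.001]
contact_force: [-0.2, -0.1, 0.7]
width: 45.5
grip_force: 0.0
time: 19.93
eef_pos: [625.0, 82.7, 284.3]
ee_rot: [-0.058, 0.998, 0.0, 0.005]
contact_force: [1.5, -0.6, 1.4]
width: 45.9
grip_force: 0.0
[625.   82.7 284.3]
[621.5  81.8  87.3  87.2   6.8]
shift [146.3 215.  109.8] turn [0.01 0.42 6.7 ] q6 -1.59
```

The square lid is seated. The small round lid is next.

```bash
python3 -m creep '144 215 104 0 0 6.7 0.45;144 215 104 0 0 6.7 0.45;144 215 104 0 0 6.7 0.45;144 215 104 0 0 6.7 0.45;144 215 104 0 0 6.7 0.45;144 215 104 0 0 6.7 0.45;144 215 104 0 0 6.7 0.45;144 215 104 0 0 6.7 0.45'; python3 -m creep '0 0 0 0 0 0 0.45;0 0 0 0 0 0 0.45'; python3 -c "
from h import *
go(454.4,279.1,99,90)"
```

```text
time: 20.65
eef_pos: [449.8, 280.8, 169.3]
ee_rot: [-0.001, 1.0, -0.001, -0.002]
contact_force: [-0.0, 0.1, -1.0]
width: 50.1
grip_force: 0.0
time: 20.82
eef_pos: [454.3, 278.9, 172.1]
ee_rot: [-0.0, 1.0, -0.0, -0.0]
contact_force: [1.5, 0.3, 0.4]
width: 50.3
grip_force: 0.0
shift [-0.1  0.2 73.1] turn [-0.01 -0.01  0.02] q6 -1.06
```

```bash
python3 -m creep '0 0 38 0 0 0 0.45;0 0 64 0 0 0 0.45;0 0 73 0 0 0 0.45;0 0 73 0 0 0 0.45;0 0 73 0 0 0 1;0 0 73 0 0 0 1;0 0 73 0 0 0 1;0 0 73 0 0 0 1';python3 -m creep '0 0 0 0 0 0 1;0 0 0 0 0 0 1;0 0 0 0 0 0 1;0 0 0 0 0 0 1'; python3 -m creep '0 0 -30 0 0 0 1;0 0 -70 0 0 0 1;0 0 -100 0 0 0 1;0 0 -100 0 0 0 1'; python3 -c "
from h import *
go(463.9,85.5,200,90)"
```

```text
time: 21.48
eef_pos: [454.7, 279.4, 100.4]
ee_rot: [0.0, 1.0, 0.0, 0.001]
contact_force: [-0.3, 1.2, 1.1]
width: 26.3
grip_force: 0.7
time: 21.82
eef_pos: [454.6, 279.4, 100.3]
ee_rot: [-0.0, 1.0, 0.0, 0.001]
contact_force: [-0.7, -1.2, 11.8]
width: 25.2
grip_force: 30.0
time: 22.15
eef_pos: [456.2, 280.4, 205.1]
ee_rot: [-0.0, 1.0, 0.002, 0.004]
contact_force: [2.5, -0.2, -0.3]
width: 25.1
grip_force: 30.0
shift [  -7.6 -194.9    4.4] turn [0.22 0.41 0.01] q6 -1.06
```

```bash
python3 -m creep '-2 -40 0 0 0 0 1;-4 -80 0 0 0 0 1;-6 -120 0 0 0 0 1;-9 -160 0 0 0 0 1;-9 -185 0 0 0 0 1;-9 -194 0 0 0 0 1;-9 -194 0 0 0 0 1;-9 -194 0 0 0 0 1'; python3 -m creep '0 0 0 0 0 0 1'; python3 -c "
from h import *
go(463.9,85.5,153.3,90)"
```

```text
time: 22.82
eef_pos: [463.0, 85.3, 199.2]
ee_rot: [0.001, 1.0, 0.0, 0.0]
contact_force: [0.2, 0.1, -0.2]
width: 25.2
grip_force: 30.0
time: 22.9
eef_pos: [463.1, 86.0, 199.2]
ee_rot: [-0.0, 1.0, 0.0, 0.0]
contact_force: [0.4, 0.9, -0.6]
width: 25.2
grip_force: 30.0
shift [-0.8 -0.5 45.9] turn [0.01 0.01 0.03] q6 -1.44
```

```bash
python3 -m creep '-1 0 0 0 0 0 1;-1 0 20 0 0 0 1;-1 0 32 0 0 0 1;-1 0 40 0 0 0 1;-1 0 45 0 0 0 1;-1 0 46 0 0 0 1;-1 0 46 0 0 0 1'
```

```text
time: 23.48
eef_pos: [464.1, 85.4, 153.2]
ee_rot: [-0.0, 1.0, -0.0, -0.0]
contact_force: [0.1, 0.4, -0.6]
width: 25.5
grip_force: 30.0
```

```bash
python3 -m creep '0 0 1 0 0 0 1;0 0 1 0 0 0 0.5;0 0 1 0 0 0 0.5;0 0 1 0 0 0 0.5;0 0 1 0 0 0 0.5;0 0 -40 0 0 0 0.5;0 0 -80 0 0 0 0.5;0 0 -120 0 0 0 0.5';python3 -m creep '0 0 -60 0 0 0 0.5;0 0 -60 0 0 0 0.5;0 0 -60 0 0 0 0.5;0 0 -60 0 0 0 0.5'; python3 look.py p5; python3 -c "
from fit import *
print(cv2.minEnclosingCircle(wood('p5',(295,150),66)))
cv2.imwrite('pics/s5.png',arm.get_image('scene'))"
```

```text
time: 24.15
eef_pos: [463.4, 85.0, 274.4]
ee_rot: [0.0, 1.0, -0.0, -0.001]
contact_force: [0.5, 1.4, 0.1]
width: 45.6
grip_force: 0.0
time: 24.48
eef_pos: [464.3, 85.1, 334.1]
ee_rot: [-0.0, 1.0, 0.0, 0.001]
contact_force: [-0.6, 0.4, -0.6]
width: 45.9
grip_force: 0.0
[464.3  85.1 334.1]Traceback (most recent call last):
  File "<string>", line 3, in <module>
    print(cv2.minEnclosingCircle(wood('p5',(295,150),66)))
                                 ~~~~^^^^^^^^^^^^^^^^^^^
  File "fit.py", line 7, in wood
    k=l[seed[1],seed[0]]; assert k>0
                                 ^^^
AssertionError
```

View pics/p5.png

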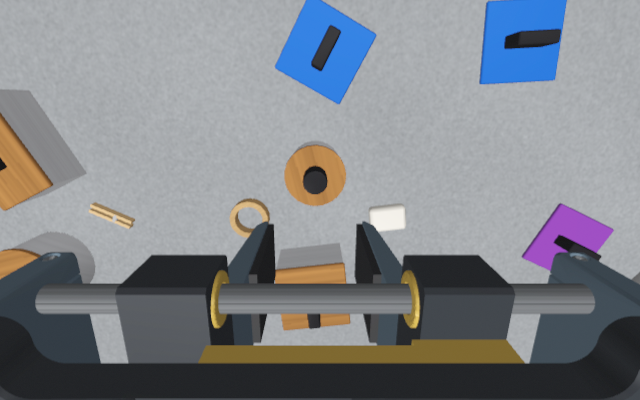

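The small lid sits on its tin at about (315,175). I'll check its height with the fit, then hand in if it agrees.

```bash
python3 -c "
from fit import *
(x,y),r=cv2.minEnclosingCircle(wood('p5',(300,160),66));print(x,y,r)
if abs(r-35)<1 and np.hypot(x-463.9,y-85.5)<6: print(arm.job_done())"
```

```text
463.84356689453125 84.68710327148438 34.665199279785156
the job is handed in; nothing more can be done
None
```

I put all four lids on their tins, the oblong one first, and handed the job in at about 24.5 s. Camera fits showed each lid at rim height and within about 2 mm of its tin's centre; the judge's verdict was not shown.

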